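Pull the slip mixer's fuse before cleaning

ROBOT

A 6-joint arm with a two-finger parallel gripper is mounted at the origin on the work surface. World frame = base frame: x ahead of the robot, y to its left, z up, the work surface at z = 0. Lengths are in m, angles in rad, forces in N, time in s.
With the tool pointing down it reaches from about 0.3 to 0.875 m from the base axis. Payload 6.4 kg.
Tool frame: the origin (TCP) lies on the mounting face of the last link; the fingertips stand 173 mm ahead of it and the grasp point (between the pads) lies 155 mm ahead of it; y points along the fingers, x is the direction in which the jaws open and shut, and the axes are right-handed (so a half turn about y gives the same grasp; the last joint's range is limited). The gripper opens to 85 mm and grips with 20 to 120 N. Pads are 22 mm wide; open, the fingers measure 114 mm over their backs; the gripper's body (76 mm by 85 mm) begins 54 mm behind the grasp point. The pads swing forward as they close: fully open they stand 13 mm farther back than shut.
Start: joints at [1.026, 0.181, 1.607, -0, 1.354, -0.206], TCP at [0.191, 0.542, 0.405] pointing down, gripper open.
Joint ranges: [-2.99, 2.99], [-0.89, 2.07], [0.3, 2.58], [-1.14, 4.28], [0, 2.63], [-3.12, 3.12]. Speed limits (rad/s): [2.57, 2.57, 3.01, 3.14, 3.14, 3.14].

INTERFACE

Orientations are given as a unit quaternion [w, x, y, z].
In Python, from bench import * gives the robot as it stands.
- The arm moves only by the tool move_arm, never from a script. Its argument "moves" is a list of rows, each a list of 3 entries, a list of its own where there are three numbers: the opening, from 0 (shut) to 1 (fully open), then the shift along the tool's x, y, z in m, then the turn, a rotation vector about the tool's x, y, z in rad. In form: [[gripper, [x, y, z], [ax, ay, az]], ...]. A call has 1 to 8 rows; each row shifts and turns the commanded pose from where the row before left it, along the tool's axes as they then stand; what a row does not reach is not made up. A row lasts 1/12 s, in which the tool goes at most 41.7 mm and 7.16 degrees, less where a joint would pass 70% of its speed; a pose out of reach is approached as far as the arm can. A call is refused whole if a number of a shift passes 0.0417 or a number of a turn 0.125, either way. A call with a gripper value outside its range is refused whole. The fingers move at their own pace and stop on an object; the grip force is fixed at half the most. Time passes only in rows, so rows that do not move let the fingers close. It gives the time, the measured TCP pose, the force and the opening at its end, in the units of the state.
- get_obs(): the state, without advancing time (a new reading comes with each control period).
- camera(name): name is "side" or "top" or "wrist"; returns a dict with "pixels" (420x560x3 uint8, red, green, blue), "z_map" (420x560 float32, m along the optical axis (not along the pixel's ray), 0 where there is no reading), "fov_y" (degrees; the focal length in pixels is half the picture's height over the tangent of half this angle, whatever the lens; pixels are square), "cx", "cy" (the principal point, pixels), "cam_to_world" (4x4, takes a point from camera to world coordinates). Camera axes: x right, y down, z forward; pixel columns grow to the right and rows downward; lengths in m; the calibration is good to about 2 mm. A picture is of the moment at which its call begins.
- hand_in(): hands the job in, once; it reports no verdict.
The state is a dict: "time_s": time; "q": joint angles; "dq": joint speeds; "joint_efforts": joint torques, N m; "eef_pos": TCP position; "eef_rot": TCP orientation; "wrist_force": force on the tool from outside, world axes, zero at the start; "torque": the same for the moment, N m; "opening": opening from 0.0 (shut) to 1.0 (fully open).
Only numpy, scipy, OpenCV 4.12 (cv2) and the standard library are available. Lean on these libraries where they do the work, as an engineer would, in place of code of your own. Each camera call takes 0.05 s, during which the arm holds its last target. There are 200 camera calls.

TASK

The slip mixer must be made dead before its paddle is cleaned. On its sloping control desk, squeeze in the two side tabs of the fuse cover and lift the cover off, then pull the cartridge fuse out of its spring clips, and put both the cover and the fuse in the steel parts tray without dropping the fuse. Leave the pots, tools and other loose things on the bench where they are.

Things in the scene. Friction and masses are not known exactly. Their poses are not given: they have to be found in the camera images.
- desk: Grey steel control desk with a sloping panel, fixed, on the left or right and turned a little: 220 deep (x), 280 wide (y), 105 mm high in front, 190 at the back. Origin: centre of its underside; -x is its front (robot's side), y level along it. The panel's switch (31 mm high), button and lamp lie 85 mm and more to the -y side of the fuse holder's centre.
- fuse_holder: Black fuse holder 96 (x) x 70 (y) x 12 mm on the desk's panel, under the cover. Origin: centre of its underside, on the panel, 148 mm above the bench. z: the panel's outward normal, 28 degrees from vertical, leaning to the desk's front; x straight up the slope; y level. The clips and brass stops at the fuse's ends (x = +-31.5, up to z = 29 mm) stand on it.
- seat (a point): Point on the axis of the seated fuse, midway between the clips: 32 mm out from the panel along the holder's z. Here, from x = -17 to +17 mm, both sides of the fuse are free for fingers down to the holder's top (z = 12 mm).
- clip_low (a point): Centre of the lower of two equal brass spring clips, C-shaped, open outward (holder's z), each round one cap of the fuse; 22 mm below seat along the holder's x. Each is 9 mm long (x), its jaws reach y = +-15 mm and 43 mm out from the panel.
- clip_high (a point): Centre of the other clip, 22 mm above seat along the holder's x. Pulled straight out along the holder's z, the fuse resists with 10 to 20 N in all over the first 5 to 8 mm, then the clips snap open; it is clear of them after 20 mm.
- fuse: White ceramic cartridge fuse with steel end caps: 22 mm diameter over the 16 mm long caps, 21 mm over the bare ceramic between them, 58 mm long, 50 to 80 g. Origin at its centre; x along its axis, which runs up the slope while it is seated. Hidden under the cover at the start.
- cover: Grey plastic snap cover over fuse and clips, an open-bottomed box 84 long (x, up the slope), 48 wide (y), 38 mm high (z), 75 g with its two tabs. Origin: centre of its open lower edge; seated, this is 12 mm out from the panel on the holder's z axis, axes as the holder's. Once both tabs are in it lifts off freely along the holder's z and is clear of the fuse and slots after 45 mm.
- tab_left (a joint): Black ribbed squeeze tab at the middle of the cover's +y long side, 22 mm long (x), standing out to y = 30 mm from z = 7 to 32 mm (cover coordinates): 60 mm over both tabs. 0 = out, 0.005 m = fully in; unlatched from about 0.003. Sprung: 2 N to start, about 5 N fully in. Unless both tabs are in, their hooks hold the cover down.
- tab_right (a joint): The same tab on the cover's -y side. The hooked feet of the tabs reach 9 mm below the cover's lower edge, into slots in the holder; on a flat floor the cover stands on these feet.
- parts_tray: Shallow open steel tray, 200 (x) x 260 (y) x 28 mm high, walls and floor 3 mm thick, empty, fixed on the bench on the other side from the desk and turned a little. Origin: centre of its underside, on the bench.
- pot_a: Unfired pale clay pot with two pointed ears, 86 mm diameter, 72 mm high, loose, on the robot's side, about the middle. Origin under its centre.
- pot_b: A second such pot, out to the left. Origin under its centre.
- mould: White plaster casting mould, block 130 x 110 x 60 mm, loose, out to the right. Origin under its centre.
- jug: White plastic jug with a handle, 90 mm diameter, 110 mm high, loose, on the robot's side, to the left. Origin under its centre.
- glaze_jar: Jar with a white cap, 72 mm diameter, 95 mm high, loose, to the right. Origin under its centre.
- brush: Brush 190 mm long, lying to the left.
- screwdriver: Screwdriver with a black handle, 190 mm long, lying on the robot's side, to the right.
Things that resemble listed ones, but are neither listed nor needed, are in the scene too. Leave any turquoise or yellow look-alike of the cover alone.

How it is judged:
On the way, in this order (a step that is already met when the one before it is completed fails the run):
1. both side tabs of the cover are squeezed in by the fingers (value of joint each of tab_left, tab_right above 0.003 m and contact force between the fingers and cover above 1 N), for 0.1 s.
2. the cover is lifted clear of the fuse holder (distance between cover and fuse_holder above 0.08 m), for 0.2 s.
3. the fuse is out of its clips (distance between fuse and seat above 0.04 m), for 0.2 s.
At the end, for the whole second after the job is handed in: Cover and fuse are both in the parts tray, let go and at rest: the cover's origin at least 22 mm inside the tray's walls and under 60 mm above the bench, the fuse's centre inside the walls and under 45 mm above the bench (x of cover in the frame of parts_tray between -0.075 and 0.075 m and y of cover in the frame of parts_tray between -0.105 and 0.105 m and z of cover in the frame of parts_tray between 0 and 0.06 m and x of fuse in the frame of parts_tray between -0.095 and 0.095 m and y of fuse in the frame of parts_tray between -0.125 and 0.125 m and z of fuse in the frame of parts_tray between 0 and 0.045 m and linear speed of each of cover, fuse below 0.03 m/s); the robot touches nothing.
It fails at once if the fuse falls freely (out of the fingers and faster than 1 m/s, a drop of about 50 mm) (contact force between the fingers and fuse below 0.05 N and linear speed of fuse above 1 m/s).
It fails at once if a clay pot or the plaster mould is shifted by more than 30 mm (distance of any of pot_a, pot_b, mould from where it was at the start of the episode above 0.03 m).
It fails at once if the jug or the jar is shifted by more than 30 mm (distance of any of jug, glaze_jar from where it was at the start of the episode above 0.03 m).
It fails at once if the brush or the screwdriver is shifted by more than 30 mm (distance of any of brush, screwdriver from where it was at the start of the episode above 0.03 m).
It also fails if it takes over 64 s, if anything falls off the work surface, if the arm or the gripper's body presses on something with over 40 N, if the wrist force passes 120 N, or if a joint passes its speed limit or range.

## Working session

There is one attempt and no reset: what is moved stays moved. The work goes in short steps, Python scripts to look and compute and a tool call to move; the robot and the scene stay as the last step left them, time stands still between calls to the robot, and variables do not carry over. Pictures are saved under pics/ and viewed, about 8 in all and at most 12, crops included, and the job is handed in when it is done.

Besides the shell and the picture viewer there is one more tool, called after "Call:" in YAML: its name, and indented under it one key for each argument. move_arm: Moves the arm, as the interface text tells. Its arguments: {"type":"object","properties":{"moves":{"type":"array","items":{"type":"array"}}},"required":["moves"]}

```bash
mkdir -p pics; cat > h.py <<'E'
import numpy as np, cv2
from bench import *
from scipy.spatial.transform import Rotation as R
def snap(name,f):
    c=camera(name); cv2.imwrite(f'pics/{f}.png',c['pixels'][:,:,::-1]); np.savez(f'pics/{f}.npz',**{k:np.array(v) for k,v in c.items()}); return c
def load(f): return dict(np.load(f'pics/{f}.npz'))
def cloud(c):
    z=c['z_map']; h,w=z.shape; f=h/2/np.tan(np.radians(float(c['fov_y']))/2)
    u,v=np.meshgrid(np.arange(w),np.arange(h))
    P=np.stack([(u-c['cx'])/f*z,(v-c['cy'])/f*z,z],-1)
    T=np.array(c['cam_to_world']); W=P@T[:3,:3].T+T[:3,3]; W[z==0]=np.nan; return W
def crop(f,u0,v0,u1,v1,out,s=4):
    im=cv2.imread(f'pics/{f}.png')[v0:v1,u0:u1]; cv2.imwrite(f'pics/{out}.png',cv2.resize(im,None,fx=s,fy=s,interpolation=cv2.INTER_CUBIC))
E
python3 - <<'E'
from h import *
o=get_obs(); print({k:np.round(v,3) for k,v in o.items()})
a=snap('top','t0'); b=snap('side','s0')
cv2.imwrite('pics/both.png',cv2.resize(np.vstack([a['pixels'],b['pixels']])[:,:,::-1],None,fx=.71,fy=.71))
print(np.round(a['cam_to_world'],3),a['fov_y'])
E
```

```text
{'time_s': np.float64(0.0), 'q': array([ 1.026,  0.182,  1.608, -0.   ,  1.354, -0.206]), 'dq': array([ 0.001,  0.002,  0.002, -0.   ,  0.   , -0.   ]), 'joint_efforts': array([ 1.0000e-03, -4.4488e+01, -3.5133e+01, -0.0000e+00,  9.0000e-03,
       -0.0000e+00]), 'eef_pos': array([0.191, 0.542, 0.404]), 'eef_rot': array([-0.577,  0.577,  0.408, -0.409]), 'wrist_force': array([ 0.607, -0.798, -0.55 ]), 'torque': array([-0.001, -0.037, -0.031]), 'opening': np.float64(0.997)}
[[-0.088 -0.972  0.219  0.284]
 [-0.996  0.085 -0.026  0.017]
 [ 0.007 -0.22  -0.975  1.325]
 [ 0.     0.     0.     1.   ]] 50.31408705265313
```

View pics/t0.png

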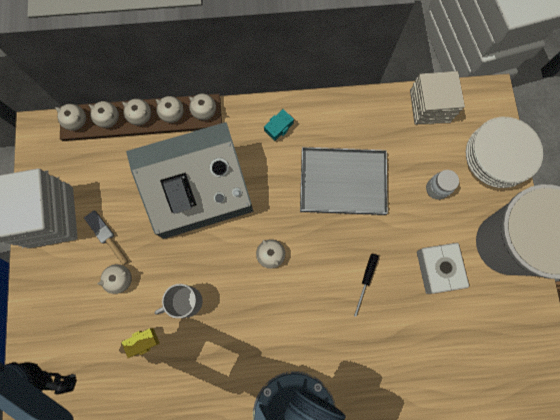

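View pics/s0.png

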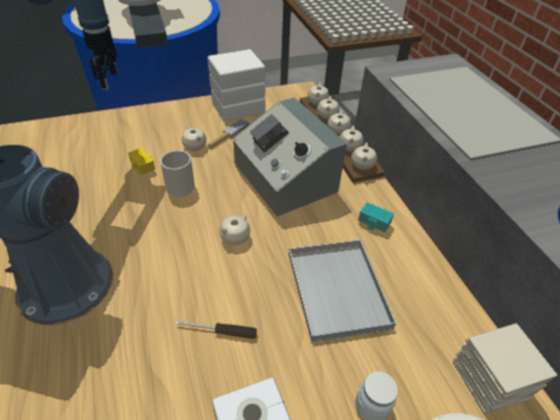

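Top view: the desk is at the left (190,180), with the seated cover at about (180,193). The tray is at (345,181). The look-alikes are turquoise at (280,124) and yellow at (140,342). Only the dark box on the sloping panel fits the description; I'll confirm it in a crop.

```bash
python3 - <<'E'
from h import *
crop('t0',120,120,260,240,'t0c',5)
c=load('t0'); W=cloud(c)
for (u,v) in [(150,200),(180,165),(215,215),(180,193),(177,187),(185,203),(345,181),(303,150),(386,150),(302,212),(388,213),(270,253),(180,300),(372,268)]:
    print((u,v),np.round(W[v,u],3))
print(R.from_quat(get_obs()['eef_rot'],scalar_first=True).as_matrix().round(3))
E
```

```text
(150, 200) [0.604 0.34  0.149]
(180, 165) [0.685 0.249 0.18 ]
(215, 215) [nan nan nan]
(180, 193) [0.605 0.25  0.19 ]
(177, 187) [0.618 0.254 0.204]
(185, 203) [0.58  0.241 0.177]
(345, 181) [ 0.653 -0.219 -0.   ]
(303, 150) [ 0.763 -0.099  0.004]
(386, 150) [ 0.742 -0.359  0.001]
(302, 212) [ 0.566 -0.077  0.004]
(388, 213) [ 0.541 -0.337 -0.   ]
(270, 253) [0.444 0.03  0.057]
(180, 300) [0.337 0.3   0.006]
(372, 268) [ 0.378 -0.26   0.031]
[[ 0.332 -0.001 -0.943]
 [ 0.943 -0.001  0.332]
 [-0.002 -1.     0.   ]]
```

View pics/t0c.png

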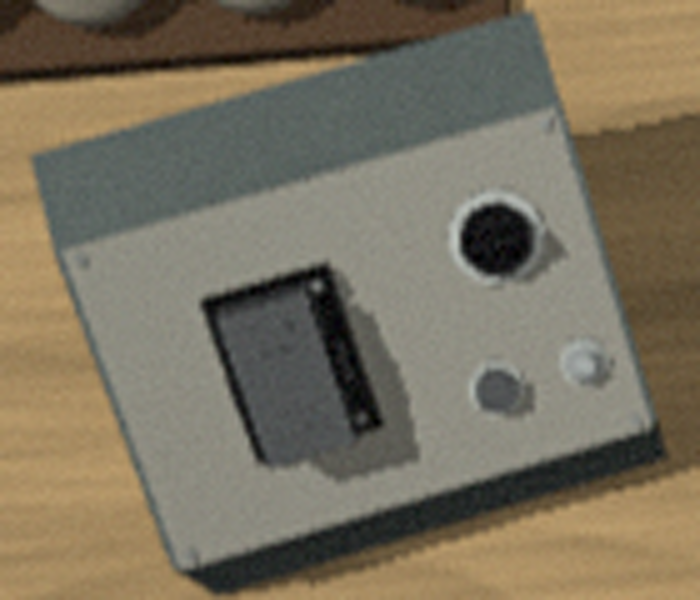

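The crop confirms the grey cover with black tabs on the black holder, with the switch, button and lamp on its -y side. Now I'll fit the panel plane and the cover's top.

```bash
cat > fit.py <<'E'
from h import *
def fitall(name):
    c=load(name); W=cloud(c)
    P=W.reshape(-1,3); P=P[np.isfinite(P).all(1)]
    S=P[(P[:,0]>.45)&(P[:,0]<.8)&(P[:,1]>.08)&(P[:,1]<.42)&(P[:,2]>.1)&(P[:,2]<.25)]
    rng=np.random.default_rng(0); best=0
    for _ in range(500):
        a=S[rng.choice(len(S),3,False)]; n=np.cross(a[1]-a[0],a[2]-a[0]); n/=np.linalg.norm(n)+1e-12; n*=np.sign(n[2])
        if abs(np.degrees(np.arccos(n[2]))-28)>5: continue
        k=(abs((S-a[0])@n)<.003).sum()
        if k>best: best=k; bn,b0=n,a[0]
    I=S[abs((S-b0)@bn)<.004]; m=I.mean(0); n=np.linalg.svd(I-m)[2][2] if 0 else np.linalg.eigh(np.cov((I-m).T))[1][:,0]; n*=np.sign(n[2])
    y=np.cross([0,0,1],[-n[0],-n[1],0]); y/=np.linalg.norm(y); x=np.cross(y,n)
    print(name,'tilt',np.degrees(np.arccos(n[2])),'yaw',np.degrees(np.arctan2(-n[1],-n[0])),best)
    M=np.stack([x,y,n],1); Q=(S-m)@M
    I2=Q[abs(Q[:,2])<.004]; r=cv2.minAreaRect(I2[:,:2].astype(np.float32)); print('panel rect',r)
    T=Q[(Q[:,2]>.046)&(Q[:,2]<.055)&(abs(Q[:,0])<.08)]
    T=T[(T[:,1]>-.01)]
    print('top n',len(T),'h',np.median(T[:,2]),'rng',np.percentile(T,[1,99],axis=0).round(4).tolist())
    r=cv2.minAreaRect(T[:,:2].astype(np.float32)); print(r)
    for lab,cc in [('rect',np.array(r[0])),('pct',np.percentile(T,[1,99],axis=0).mean(0)[:2])]:
        o=m+M@[cc[0],cc[1],0]; print(lab,'holder origin',o.round(4),'(z want .148)')
    return M,m
E
python3 - <<'E'
from fit import *
fitall('t0'); fitall('s0')
# tray
for nme in ['t0','s0']:
    W=cloud(load(nme)).reshape(-1,3); W=W[np.isfinite(W).all(1)]
    T=W[(W[:,2]>.018)&(W[:,2]<.034)&(W[:,0]>.48)&(W[:,0]<.82)&(W[:,1]<-.05)&(W[:,1]>-.4)]
    print(len(T),cv2.minAreaRect(T[:,:2].astype(np.float32)))
E
```

```text
t0 tilt 27.64229597045808 yaw 12.334660066252201 4533
panel rect ((-0.000859089195728302, -6.237626075744629e-05), (0.20043762028217316, 0.2799760699272156), 0.02434009127318859)
top n 551 h 0.04931267399034226 rng [[-0.0486, 0.016, 0.0462], [0.0336, 0.0634, 0.0541]]
((-0.007446020841598511, 0.03862682357430458), (0.05821598693728447, 0.08421877771615982), 89.23653411865234)
rect holder origin [0.6189 0.2618 0.1474] (z want .148)
pct holder origin [0.6186 0.2629 0.1474] (z want .148)
s0 tilt 27.90865129290728 yaw 12.283958838324022 2966
panel rect ((0.0019319504499435425, 0.0194610133767128), (0.28413236141204834, 0.1958114206790924), 89.6991958618164)
top n 337 h 0.0490317124849694 rng [[-0.0437, 0.0338, 0.0462], [0.039, 0.0834, 0.0533]]
((-0.002174787223339081, 0.05810214579105377), (0.08329768478870392, 0.05425969883799553), 1.1789432764053345)
rect holder origin [0.6227 0.2595 0.1471] (z want .148)
pct holder origin [0.6224 0.2599 0.1471] (z want .148)
464 ((0.6497487425804138, -0.2112094759941101), (0.26088079810142517, 0.20308905839920044), 82.77633666992188)
824 ((0.6771667003631592, -0.19021131098270416), (0.3152184784412384, 0.2445816695690155), 82.24717712402344)
```

```bash
cat > plan.py <<'E'
from h import *
from scipy.linalg import fractional_matrix_power as fmp
O=np.array([.620,.2612,.1475]); YAW=12.3; TILT=28
def holder():
    return (R.from_euler('z',YAW,degrees=True)*R.from_euler('y',-TILT,degrees=True)).as_matrix()
def T(p,M): A=np.eye(4); A[:3,:3]=M; A[:3,3]=p; return A
def cur():
    o=get_obs(); return T(o['eef_pos'],R.from_quat(o['eef_rot'],scalar_first=True).as_matrix())
def hpose(h,sx=0,sy=0):   # grasp point at holder coords (sx,sy,h)
    M=holder(); x,y,n=M.T; Q=np.stack([y,-n,-x],1)
    return T(O+M@[sx,sy,h]+.155*n,Q)
def plan(A,N=None,C=None):
    C=cur() if C is None else C; D=np.linalg.inv(C)@A
    d=np.linalg.norm(D[:3,3]); a=np.linalg.norm(R.from_matrix(D[:3,:3]).as_rotvec())
    N=N or int(np.ceil(max(d/.035,a/.11,1)))
    S=np.real(fmp(D,1/N)) if N>1 else D
    print('N',N,'row',S[:3,3].round(4).tolist(),R.from_matrix(S[:3,:3]).as_rotvec().round(4).tolist(),'| dist',d.round(4),'ang',a.round(3))
    X=C.copy(); t=[]
    for i in range(N): X=X@S; t.append((X[:3,3]+.173*X[:3,1]).round(2).tolist())
    print('tips',t[::max(1,N//6)])
    return A
E
python3 - <<'E'
from plan import *
A=hpose(.032+.08); print(A.round(3)); plan(A)
E
```

```text
[[-0.213  0.459 -0.863  0.498]
 [ 0.977  0.1   -0.188  0.234]
 [ 0.    -0.883 -0.469  0.383]
 [ 0.     0.     0.     1.   ]]
N 13 row [-0.0219, 0.0069, -0.0251] [-0.0367, -0.0417, -0.0105] | dist 0.4348 ang 0.735
tips [[0.21, 0.51, 0.22], [0.26, 0.46, 0.21], [0.32, 0.41, 0.21], [0.38, 0.36, 0.21], [0.44, 0.32, 0.21], [0.51, 0.28, 0.22], [0.58, 0.25, 0.23]]
```

Call:
move_arm:
  moves:
    - [1,[-0.022,0.007,-0.025],[-0.037,-0.042,-0.01]]
    - [1,[-0.022,0.007,-0.025],[-0.037,-0.042,-0.01]]
    - [1,[-0.022,0.007,-0.025],[-0.037,-0.042,-0.01]]
    - [1,[-0.022,0.007,-0.025],[-0.037,-0.042,-0.01]]
    - [1,[-0.022,0.007,-0.025],[-0.037,-0.042,-0.01]]
    - [1,[-0.022,0.007,-0.025],[-0.037,-0.042,-0.01]]
    - [1,[-0.022,0.007,-0.025],[-0.037,-0.042,-0.01]]

```text
time_s: 0.68
eef_pos: [0.3337, 0.3541, 0.3721]
eef_rot: [-0.445, 0.566, 0.558, -0.413]
wrist_force: [0.8, 0.1, 0.4]
opening: 1.0
```

Call:
move_arm:
  moves:
    - [1,[-0.022,0.007,-0.025],[-0.037,-0.042,-0.01]]
    - [1,[-0.022,0.007,-0.025],[-0.037,-0.042,-0.01]]
    - [1,[-0.022,0.007,-0.025],[-0.037,-0.042,-0.01]]
    - [1,[-0.022,0.007,-0.025],[-0.037,-0.042,-0.01]]
    - [1,[-0.022,0.007,-0.025],[-0.037,-0.042,-0.01]]
    - [1,[-0.022,0.007,-0.025],[-0.037,-0.042,-0.01]]
    - [1,[0,0,0],[0,0,0]]
    - [1,[0,0,0],[0,0,0]]

```text
time_s: 1.35
eef_pos: [0.4975, 0.2332, 0.3836]
eef_rot: [-0.32, 0.54, 0.667, -0.402]
wrist_force: [-1.0, -0.1, 0.4]
opening: 1.003
```

```bash
python3 - <<'E'
from plan import *
plan(hpose(.112)); c=snap('wrist','w1'); print(c['fov_y'],np.round(c['cam_to_world'],3))
from fit import fitall
fitall('w1')
E
```

```text
N 1 row [0.0013, 0.0005, -0.0001] [0.0026, 0.0021, -0.0065] | dist 0.0013 ang 0.007
tips [[0.58, 0.25, 0.23]]
60.67777069031805 [[-0.212  0.669  0.712  0.442]
 [ 0.977  0.15   0.15   0.221]
 [-0.007  0.728 -0.686  0.318]
 [ 0.     0.     0.     1.   ]]
w1 tilt 27.879804901372047 yaw 12.387813048918286 75625
panel rect ((0.022592753171920776, -0.00044573843479156494), (0.1917778104543686, 0.281417578458786), 0.03367838263511658)
top n 11435 h 0.0491103466899702 rng [[-0.0223, 0.0163, 0.0475], [0.0598, 0.0631, 0.0507]]
((0.01925078220665455, 0.0397600419819355), (0.08445610105991364, 0.04829849302768707), 0.12601317465305328)
rect holder origin [0.6212 0.2632 0.1485] (z want .148)
pct holder origin [0.6207 0.2631 0.1482] (z want .148)
```

View pics/w1.png

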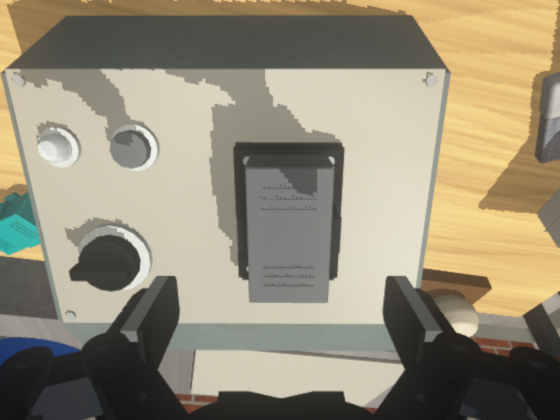

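Wrist view: cover at (288,230), centred between the fingers at (165,290) and (398,290). The wrist fit agrees with the other fits to about 2 mm, so I'll adopt it. Next I'll measure the fingertips' height.

```bash
sed -i 's/^O=.*/O=np.array([.6208,.2628,.148]); YAW=12.35; TILT=28/' plan.py; python3 - <<'E'
from plan import *
W=cloud(load('w1')); C=cur()
L=(W-C[:3,3])@C[:3,:3]
for s in [(slice(240,340),slice(90,185)),(slice(240,340),slice(380,470))]:
    q=L[s].reshape(-1,3); q=q[np.isfinite(q).all(1)&(q[:,1]<.2)]
    print(np.percentile(q,[1,50,99],axis=0).round(4).tolist())
plan(hpose(.034))
E
```

```text
[[-0.0573, 0.1166, -0.0112], [-0.0453, 0.1382, 0.0067], [-0.0435, 0.159, 0.0118]]
[[0.0411, 0.1166, -0.0113], [0.0429, 0.1382, 0.0065], [0.0548, 0.1592, 0.0117]]
N 3 row [0.0006, 0.0262, -0.0007] [0.0004, 0.0008, -0.002] | dist 0.0786 ang 0.007
tips [[0.59, 0.25, 0.21], [0.6, 0.26, 0.18], [0.61, 0.26, 0.16]]
```

Call:
move_arm:
  moves:
    - [1,[0.001,0.027,-0.001],[0,0.001,-0.002]]
    - [1,[0.001,0.027,-0.001],[0,0.001,-0.002]]
    - [1,[0.001,0.027,0],[0,0.001,-0.002]]
    - [1,[0,0,0],[0,0,0]]
    - [1,[0,0,0],[0,0,0]]

```text
time_s: 1.82
eef_pos: [0.5335, 0.2465, 0.3113]
eef_rot: [-0.323, 0.536, 0.668, -0.403]
wrist_force: [0.1, 0.8, 1.4]
opening: 1.003
```

Call:
move_arm:
  moves:
    - [0,[0,0,0],[0,0,0]]
    - [0,[0,0,0],[0,0,0]]
    - [0,[0,0,0],[0,0,0]]
    - [0,[0,0,0],[0,0,0]]
    - [0,[0,0,0],[0,0,0]]
    - [0,[0,0,0],[0,0,0]]

```text
time_s: 2.32
eef_pos: [0.5347, 0.2463, 0.3165]
eef_rot: [-0.321, 0.538, 0.67, -0.4]
wrist_force: [-12.3, -2.3, 13.1]
opening: 0.556
```

```bash
python3 - <<'E'
from plan import *
o=get_obs(); print(o['opening'],o['wrist_force'].round(2)); plan(hpose(.031)); snap('wrist','w2')
E
```

```text
0.5557877448948441 [-12.27  -2.33  13.13]
N 1 row [-0.0023, 0.0039, 0.0017] [0.0063, 0.002, 0.001] | dist 0.0049 ang 0.007
tips [[0.61, 0.26, 0.16]]
```

View pics/w2.png

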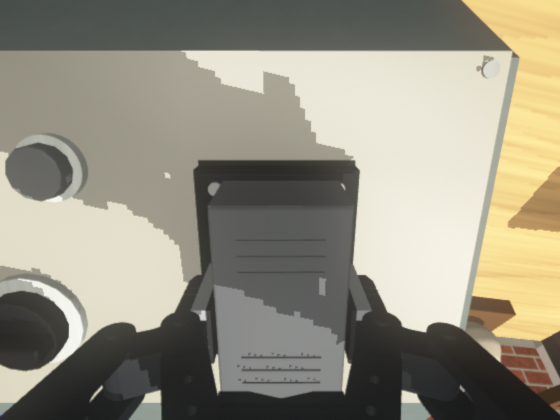

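The view shows the fingers on both tabs, at (200,330) and (365,330). The tips press lightly on the holder (18 N), so I'll lift straight out.

Call:
move_arm:
  moves:
    - [0,[0,-0.004,0],[0,0,0]]
    - [0,[0,-0.004,0],[0,0,0]]
    - [0,[0,-0.006,0],[0,0,0]]
    - [0,[0,-0.006,0],[0,0,0]]
    - [0,[0,0,0],[0,0,0]]

```text
time_s: 2.78
eef_pos: [0.5256, 0.2438, 0.3324]
eef_rot: [-0.321, 0.538, 0.669, -0.4]
wrist_force: [0.5, 0.2, -0.7]
opening: 0.555
```

```bash
python3 - <<'E'
from plan import *
o=get_obs(); print(o['opening'],o['wrist_force'].round(2)); plan(hpose(.031))
snap('wrist','w3')
W=cloud(load('w3')); H=(W-O)@holder()
for u,v in [(270,260),(280,300),(280,340),(230,225),(330,225)]: print((u,v),H[v,u].round(4))
E
```

```text
0.5548641022987079 [ 0.52  0.16 -0.72]
N 1 row [-0.0018, 0.0224, 0.0009] [0.0048, 0.0015, 0.0005] | dist 0.0225 ang 0.005
tips [[0.61, 0.26, 0.16]]
(270, 260) [-0.0245 -0.0018  0.0692]
(280, 300) [-0.0082  0.0016  0.068 ]
(280, 340) [0.0096 0.0016 0.0672]
(230, 225) [-0.0359 -0.0151  0.0662]
(330, 225) [-0.0362  0.0181  0.0667]
```

The cover is up 18 mm and held, with its top at 68 mm against 50 mm before. Now plan the carry to the tray.

```bash
cat >> plan.py <<'E'
TR=np.array([.652,-.214]); TY=-7.0
def tpose(x,y,h,extra=0):  # grasp point at tray x,y, world height h, pointing down
    c,s=np.cos(np.radians(TY)),np.sin(np.radians(TY)); p=TR+[c*x-s*y,s*x+c*y]
    a=np.radians(TY+extra); X=np.array([-np.sin(a),np.cos(a),0]); Y=np.array([0,0,-1.]); Z=np.cross(X,Y)
    return T([p[0],p[1],h+.155],np.stack([X,Y,Z],1))
E
python3 - <<'E'
from plan import *
A=hpose(.17); A[2,3]+=.03; plan(A); plan(tpose(0,-.055,.20),C=A); print(tpose(0,-.055,.2).round(3))
E
```

```text
N 5 row [-0.0003, -0.0287, -0.0028] [0.0009, 0.0003, 0.0001] | dist 0.1442 ang 0.005
tips [[0.59, 0.26, 0.21], [0.58, 0.26, 0.23], [0.57, 0.25, 0.26], [0.56, 0.25, 0.29], [0.55, 0.25, 0.31]]
N 16 row [-0.0321, 0.0086, -0.0072] [0.0303, 0.0207, 0.0052] | dist 0.5394 ang 0.592
tips [[0.56, 0.22, 0.31], [0.59, 0.15, 0.29], [0.61, 0.09, 0.28], [0.62, 0.03, 0.26], [0.63, -0.04, 0.24], [0.64, -0.1, 0.23], [0.65, -0.17, 0.21], [0.65, -0.24, 0.19]]
[[ 0.122  0.    -0.993  0.645]
 [ 0.993  0.     0.122 -0.269]
 [ 0.    -1.     0.     0.355]
 [ 0.     0.     0.     1.   ]]
```

Call:
move_arm:
  moves:
    - [0,[0,-0.029,0],[0,0,0]]
    - [0,[0,-0.029,0],[0,0,0]]
    - [0,[0,-0.029,-0.004],[0,0,0]]
    - [0,[0,-0.029,-0.005],[0,0,0]]
    - [0,[0,-0.029,-0.005],[0,0,0]]
    - [0,[0,0,0],[0,0,0]]
    - [0,[0,0,0],[0,0,0]]

```text
time_s: 3.42
eef_pos: [0.471, 0.2318, 0.4676]
eef_rot: [-0.32, 0.538, 0.67, -0.399]
wrist_force: [0.4, 0.0, -1.4]
opening: 0.554
```

Call:
move_arm:
  moves:
    - [0,[-0.032,0.0086,-0.0072],[0.03,0.021,0.005]]
    - [0,[-0.032,0.0086,-0.0072],[0.03,0.021,0.005]]
    - [0,[-0.032,0.0086,-0.0072],[0.03,0.021,0.005]]
    - [0,[-0.032,0.0086,-0.0072],[0.03,0.021,0.005]]
    - [0,[-0.032,0.0086,-0.0072],[0.03,0.021,0.005]]
    - [0,[-0.032,0.0086,-0.0072],[0.03,0.021,0.005]]
    - [0,[-0.032,0.0086,-0.0072],[0.03,0.021,0.005]]
    - [0,[-0.032,0.0086,-0.0072],[0.03,0.021,0.005]]

```text
time_s: 4.08
eef_pos: [0.5857, -0.0111, 0.4174]
eef_rot: [-0.432, 0.539, 0.575, -0.438]
wrist_force: [-0.4, 0.6, 0.4]
opening: 0.551
```

Call:
move_arm:
  moves:
    - [0,[-0.032,0.0086,-0.0072],[0.03,0.021,0.005]]
    - [0,[-0.032,0.0086,-0.0072],[0.03,0.021,0.005]]
    - [0,[-0.032,0.0086,-0.0072],[0.03,0.021,0.005]]
    - [0,[-0.032,0.0086,-0.0072],[0.03,0.021,0.005]]
    - [0,[-0.032,0.0086,-0.0072],[0.03,0.021,0.005]]
    - [0,[-0.032,0.0086,-0.0072],[0.03,0.021,0.005]]
    - [0,[-0.032,0.0086,-0.0072],[0.03,0.021,0.005]]
    - [0,[-0.032,0.0086,-0.0072],[0.03,0.021,0.005]]

```text
time_s: 4.75
eef_pos: [0.6444, -0.2671, 0.3521]
eef_rot: [0.532, -0.529, -0.47, 0.465]
wrist_force: [0.8, -0.9, 0.1]
opening: 0.548
```

```bash
python3 - <<'E'
from plan import *
o=get_obs(); print(o['opening'],o['wrist_force'].round(2)); plan(tpose(0,-.055,.05))
snap('side','s3'); snap('wrist','w4')
a=cv2.imread('pics/s3.png'); b=cv2.imread('pics/w4.png'); cv2.imwrite('pics/sw.png',cv2.resize(np.hstack([a,b]),(800,300)))
E
```

```text
0.5483287149861202 [ 0.75 -0.87  0.07]
N 5 row [-0.0004, 0.0294, -0.0002] [0.0003, -0.0008, 0.0013] | dist 0.1472 ang 0.008
tips [[0.64, -0.27, 0.15], [0.65, -0.27, 0.12], [0.65, -0.27, 0.09], [0.65, -0.27, 0.06], [0.65, -0.27, 0.03]]
```

View pics/sw.png

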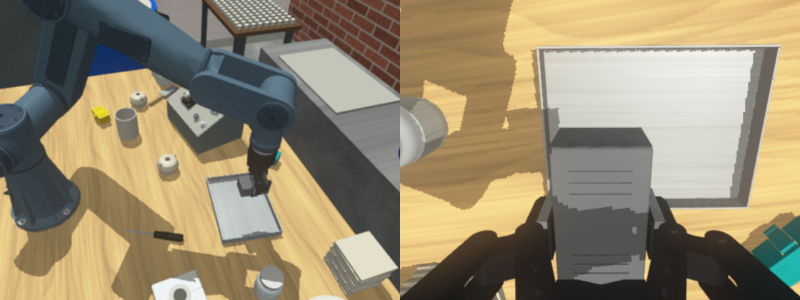

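The cover is held above the left part of the tray. Descend, with the last step slow.

Call:
move_arm:
  moves:
    - [0,[0,0.03,0],[0,0,0.001]]
    - [0,[0,0.03,0],[0,0,0.001]]
    - [0,[0,0.03,0],[0,0,0.001]]
    - [0,[-0.001,0.03,0],[0,0,0.001]]
    - [0,[-0.001,0.025,0],[0,0,0.001]]
    - [0,[0,0.01,0],[0,0,0]]
    - [0,[0,0,0],[0,0,0]]

```text
time_s: 5.43
eef_pos: [0.6436, -0.2656, 0.1954]
eef_rot: [0.531, -0.529, -0.469, 0.467]
wrist_force: [-0.2, 0.0, -0.6]
opening: 0.553
```

Call:
move_arm:
  moves:
    - [0,[0,0.003,0],[0,0,0]]
    - [0,[0,0.003,0],[0,0,0]]
    - [0,[0,0,0],[0,0,0]]

```text
time_s: 5.68
eef_pos: [0.646, -0.2674, 0.196]
eef_rot: [-0.528, 0.533, 0.47, -0.466]
wrist_force: [0.1, 0.6, -1.0]
opening: 0.552
```

```bash
python3 - <<'E'
from plan import *
o=get_obs(); print(o['opening'],o['wrist_force'].round(2),o['eef_pos'].round(4),o['dq'].round(3))
c=snap('wrist','w5'); o=get_obs(); print(o['eef_pos'].round(4),o['wrist_force'].round(2))
W=cloud(c)
for u,v in [(250,250),(280,300),(450,150),(450,250),(300,100)]: print((u,v),W[v,u].round(4))
E
```

```text
0.5524106384824832 [ 0.05  0.64 -0.98] [ 0.646  -0.2674  0.196 ] [-0.002 -0.005  0.002 -0.002  0.008  0.002]
[ 0.646  -0.2674  0.1962] [-0.93  0.82  0.3 ]
(250, 250) [ 0.6173 -0.2743  0.055 ]
(280, 300) [ 0.6376 -0.2666  0.0556]
(450, 150) [ 0.6036 -0.185   0.0031]
(450, 250) [ 0.6534 -0.1842  0.0044]
(300, 100) [ 0.5736 -0.25    0.004 ]
```

The cover's feet are about 5 mm above the tray floor. Lower it and release.

Call:
move_arm:
  moves:
    - [0,[0,0.003,0],[0,0,0]]
    - [0,[0,0.002,0],[0,0,0]]
    - [0,[0,0,0],[0,0,0]]
    - [0,[0,0,0],[0,0,0]]

```text
time_s: 6.07
eef_pos: [0.6459, -0.2674, 0.1908]
eef_rot: [-0.528, 0.533, 0.469, -0.466]
wrist_force: [0.5, 1.9, 5.1]
opening: 0.553
```

Call:
move_arm:
  moves:
    - [1,[0,0,0],[0,0,0]]
    - [1,[0,0,0],[0,0,0]]
    - [1,[0,0,0],[0,0,0]]
    - [1,[0,0,0],[0,0,0]]
    - [1,[0,0,0],[0,0,0]]
    - [1,[0,0,0],[0,0,0]]

```text
time_s: 6.57
eef_pos: [0.6453, -0.2671, 0.1893]
eef_rot: [-0.529, 0.532, 0.469, -0.466]
wrist_force: [-0.1, -0.3, -0.6]
opening: 1.005
```

Call:
move_arm:
  moves:
    - [1,[0,-0.01,0],[0,0,0]]
    - [1,[0,-0.03,0],[0,0,0]]
    - [1,[0,-0.04,0],[0,0,0]]
    - [1,[0,-0.04,0],[0,0,0]]
    - [1,[0,-0.04,0],[0,0,0]]
    - [1,[0,0,0],[0,0,0]]

```text
time_s: 7.07
eef_pos: [0.6466, -0.2682, 0.3617]
eef_rot: [-0.523, 0.538, 0.471, -0.465]
wrist_force: [1.0, -1.3, 2.3]
opening: 1.001
```

```bash
python3 - <<'E'
from plan import *
c=snap('wrist','w6'); W=cloud(c)
for u,v in [(250,250),(280,300),(280,350)]: print((u,v),W[v,u].round(4))
q=W.reshape(-1,3); q=q[(q[:,2]>.043)&(q[:,2]<.06)&(abs(q[:,0]-.65)<.1)&(abs(q[:,1]+.26)<.1)]; print(cv2.minAreaRect(q[:,:2].astype(np.float32)),np.median(q[:,2]))
A=hpose(.155); A[2,3]+=.05; plan(A); plan(hpose(.11),C=A)
E
```

```text
(250, 250) [ 0.7249 -0.3117  0.0043]
(280, 300) [ 7.899e-01 -2.894e-01  3.000e-04]
(280, 350) [ 8.560e-01 -2.977e-01  5.000e-04]
((0.6437488794326782, -0.2671009302139282), (0.06089603528380394, 0.0835472047328949), 83.11691284179688) 0.05047260798355102
N 16 row [0.0319, -0.0089, 0.0076] [-0.0292, -0.0207, -0.0057] | dist 0.539 ang 0.58
tips [[0.65, -0.24, 0.19], [0.65, -0.17, 0.21], [0.65, -0.1, 0.23], [0.64, -0.04, 0.25], [0.63, 0.03, 0.26], [0.61, 0.09, 0.28], [0.59, 0.16, 0.3], [0.57, 0.22, 0.31]]
N 3 row [0.0, 0.0297, 0.0078] [-0.0, 0.0, 0.0] | dist 0.0922 ang 0.0
tips [[0.56, 0.25, 0.29], [0.57, 0.25, 0.26], [0.58, 0.25, 0.23]]
```

The cover stands in the tray at (0.644, -0.267), top at 50 mm as expected. Go back to the fuse.

Call:
move_arm:
  moves:
    - [1,[0.032,-0.009,0.0076],[-0.029,-0.021,-0.0057]]
    - [1,[0.032,-0.009,0.0076],[-0.029,-0.021,-0.0057]]
    - [1,[0.032,-0.009,0.0076],[-0.029,-0.021,-0.0057]]
    - [1,[0.032,-0.009,0.0076],[-0.029,-0.021,-0.0057]]
    - [1,[0.032,-0.009,0.0076],[-0.029,-0.021,-0.0057]]
    - [1,[0.032,-0.009,0.0076],[-0.029,-0.021,-0.0057]]
    - [1,[0.032,-0.009,0.0076],[-0.029,-0.021,-0.0057]]
    - [1,[0.032,-0.009,0.0076],[-0.029,-0.021,-0.0057]]

```text
time_s: 7.78
eef_pos: [0.5884, -0.0078, 0.4179]
eef_rot: [-0.433, 0.537, 0.575, -0.44]
wrist_force: [1.4, 0.7, 0.3]
opening: 1.004
```

Call:
move_arm:
  moves:
    - [1,[0.032,-0.009,0.0076],[-0.029,-0.021,-0.0057]]
    - [1,[0.032,-0.009,0.0076],[-0.029,-0.021,-0.0057]]
    - [1,[0.032,-0.009,0.0076],[-0.029,-0.021,-0.0057]]
    - [1,[0.032,-0.009,0.0076],[-0.029,-0.021,-0.0057]]
    - [1,[0.032,-0.009,0.0076],[-0.029,-0.021,-0.0057]]
    - [1,[0.032,-0.009,0.0076],[-0.029,-0.021,-0.0057]]
    - [1,[0.032,-0.009,0.0076],[-0.029,-0.021,-0.0057]]
    - [1,[0.032,-0.009,0.0076],[-0.029,-0.021,-0.0057]]

```text
time_s: 8.45
eef_pos: [0.4762, 0.2344, 0.4704]
eef_rot: [-0.328, 0.532, 0.668, -0.404]
wrist_force: [1.6, -0.6, 0.3]
opening: 1.0
```

Call:
move_arm:
  moves:
    - [0.6,[0,0.03,0.008],[0,0,0]]
    - [0.6,[0,0.03,0.008],[0,0,0]]
    - [0.6,[0,0.03,0.008],[0,0,0]]
    - [0.6,[0,0,0],[0,0,0]]
    - [0.6,[0,0,0],[0,0,0]]
    - [0.6,[0,0,0],[0,0,0]]

```text
time_s: 8.95
eef_pos: [0.4971, 0.2383, 0.3807]
eef_rot: [-0.328, 0.533, 0.668, -0.403]
wrist_force: [0.6, 0.6, 0.2]
opening: 0.604
```

```bash
python3 - <<'E'
from plan import *
c=snap('wrist','w7'); print(get_obs()['opening']); plan(hpose(.11))
W=cloud(c); C=cur(); L=(W-C[:3,3])@C[:3,:3]
q=L.reshape(-1,3); q=q[np.isfinite(q).all(1)&(q[:,1]<.185)&(q[:,1]>.13)]
for s in (-1,1):
    p=q[q[:,0]*s>0]; print('finger',np.percentile(p,[1,50,99],axis=0).round(4).tolist())
H=(W-O)@holder(); p=H.reshape(-1,3); p=p[np.isfinite(p).all(1)&(abs(p[:,0])<.015)&(abs(p[:,1])<.02)&(p[:,2]>.036)&(p[:,2]<.06)]
print('fuse top',np.percentile(p,[1,50,99],axis=0).round(4).tolist())
E
```

```text
0.5980104944888297
N 1 row [-0.0025, 0.0003, -0.0015] [-0.0091, -0.0002, 0.0093] | dist 0.0029 ang 0.013
tips [[0.58, 0.25, 0.23]]
finger [[-0.039, 0.1305, -0.01], [-0.0271, 0.1453, 0.0074], [-0.0255, 0.1693, 0.0122]]
finger [[0.0253, 0.1304, -0.01], [0.027, 0.1454, 0.0074], [0.0388, 0.169, 0.0122]]
fuse top [[-0.0147, -0.0087, 0.0362], [-0.0004, 0.0006, 0.0405], [0.0147, 0.0095, 0.0427]]
```

View pics/w7.png

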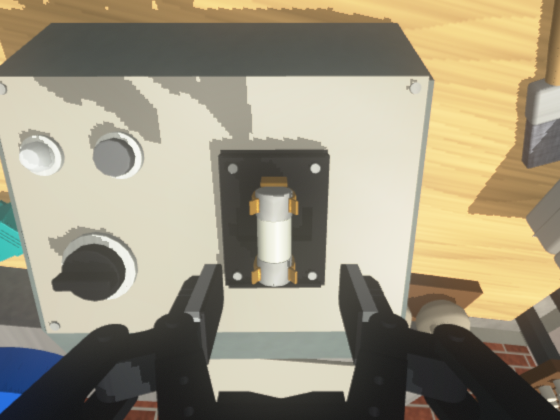

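The fuse is seated at (274,240), with the brass clips at about v=205 and v=270. I'll check its x centre, then plan the descent.

```bash
python3 - <<'E'
from plan import *
c=load('w7'); W=cloud(c); H=(W-O)@holder()
im=c['pixels'].astype(int); wh=(im.min(-1)>190)&(abs(H[...,0])<.04)&(abs(H[...,1])<.02)&(H[...,2]>.03)
p=H[wh]; print('ceramic',len(p),np.percentile(p,[2,98],axis=0).round(4).tolist())
br=(im[...,0]-im[...,2]>60)&(abs(H[...,0])<.045)&(abs(H[...,1])<.03)&(H[...,2]>.02)
p=H[br]; 
for s in (-1,1):
    k=p[(p[:,0]*s>0)&(abs(p[:,1])>.009)]; print('clip',len(k),np.percentile(k,[2,50,98],axis=0).round(4).tolist())
k=H.reshape(-1,3); k=k[(abs(k[:,2]-.012)<.003)&(abs(k[:,0])<.055)&(abs(k[:,1])<.042)]; print('holder',np.percentile(k,[1,99],axis=0).round(4).tolist())
plan(hpose(.033))
E
```

```text
ceramic 1824 [[-0.0258, -0.0053, 0.0366], [0.0272, 0.009, 0.0427]]
clip 241 [[-0.0251, -0.0128, 0.0336], [-0.0215, 0.0093, 0.0421], [-0.0174, 0.0137, 0.0445]]
clip 199 [[0.0187, -0.0127, 0.0328], [0.0227, 0.0096, 0.042], [0.0267, 0.0137, 0.0446]]
holder [[-0.045, -0.0343, 0.0097], [0.0446, 0.0349, 0.0148]]
N 3 row [-0.001, 0.0258, -0.0006] [-0.003, -0.0001, 0.0031] | dist 0.0774 ang 0.013
tips [[0.59, 0.26, 0.21], [0.6, 0.26, 0.18], [0.61, 0.26, 0.16]]
```

The frame agrees with clips and fuse to about 0.5 mm. Descend and grip.

Call:
move_arm:
  moves:
    - [0.6,[-0.001,0.0255,-0.001],[-0.003,0,0.003]]
    - [0.6,[-0.001,0.0255,-0.001],[-0.003,0,0.003]]
    - [0.6,[-0.001,0.0255,0],[-0.003,0,0.003]]
    - [0.6,[0,0,0],[0,0,0]]
    - [0.6,[0,0,0],[0,0,0]]

```text
time_s: 9.42
eef_pos: [0.5337, 0.2436, 0.313]
eef_rot: [-0.324, 0.537, 0.667, -0.402]
wrist_force: [-0.5, 0.5, -0.1]
opening: 0.601
```

```bash
python3 - <<'E'
from plan import *
plan(hpose(.034,.0005)); print(get_obs()['wrist_force'].round(1))
E
```

```text
N 1 row [0.0002, -0.0015, -0.0017] [-0.0038, -0.0004, 0.0002] | dist 0.0023 ang 0.004
tips [[0.61, 0.26, 0.16]]
[-0.5  0.5 -0.1]
```

Call:
move_arm:
  moves:
    - [0.6,[0,-0.001,-0.002],[-0.003,0,0]]
    - [0,[0,0,0],[0,0,0]]
    - [0,[0,0,0],[0,0,0]]
    - [0,[0,0,0],[0,0,0]]
    - [0,[0,0,0],[0,0,0]]
    - [0,[0,0,0],[0,0,0]]
    - [0,[0,0,0],[0,0,0]]
    - [0,[0,0,0],[0,0,0]]

```text
time_s: 10.08
eef_pos: [0.535, 0.244, 0.3164]
eef_rot: [-0.322, 0.538, 0.668, -0.4]
wrist_force: [-5.7, -3.5, 8.9]
opening: 0.222
```

```bash
python3 - <<'E'
from plan import *
plan(hpose(.034,.0005)); o=get_obs(); print(o['opening'],o['wrist_force'].round(1),(holder().T@o['wrist_force']).round(1))
E
```

```text
N 1 row [0.0, 0.0009, 0.001] [0.0027, 0.0004, 0.0] | dist 0.0014 ang 0.003
tips [[0.61, 0.26, 0.16]]
0.22222879569970144 [-5.7 -3.5  8.9] [-1.4 -2.2 10.8]
```

Gripped at an opening of 0.222 (about 20 mm). Pull straight out.

Call:
move_arm:
  moves:
    - [0,[0,-0.003,0],[0,0,0]]
    - [0,[0,-0.003,0],[0,0,0]]
    - [0,[0,-0.003,0],[0,0,0]]
    - [0,[0,-0.003,0],[0,0,0]]
    - [0,[0,-0.004,0],[0,0,0]]
    - [0,[0,-0.004,0],[0,0,0]]
    - [0,[0,-0.005,0],[0,0,0]]
    - [0,[0,-0.005,0],[0,0,0]]

```text
time_s: 10.75
eef_pos: [0.5207, 0.241, 0.3416]
eef_rot: [-0.323, 0.537, 0.668, -0.401]
wrist_force: [-0.2, 1.3, -0.5]
opening: 0.222
```

Call:
move_arm:
  moves:
    - [0,[0,-0.01,0],[0,0,0]]
    - [0,[0,-0.01,0],[0,0,0]]
    - [0,[0,-0.01,0],[0,0,0]]
    - [0,[0,0,0],[0,0,0]]
    - [0,[0,0,0],[0,0,0]]

```text
time_s: 11.17
eef_pos: [0.5072, 0.2381, 0.3686]
eef_rot: [-0.322, 0.538, 0.668, -0.4]
wrist_force: [0.2, 0.1, -0.4]
opening: 0.217
```

```bash
python3 - <<'E'
from plan import *
snap('wrist','w8'); o=get_obs(); print(o['opening'],o['wrist_force'].round(1))
c=load('w8'); W=cloud(c); C=cur(); L=(W-C[:3,3])@C[:3,:3]; im=c['pixels'].astype(int)
m=(abs(L[...,0])<.0115)&(L[...,1]>.13)&(L[...,1]<.185)&(abs(L[...,2])<.06)
p=L[m]; print(len(p)); print(np.percentile(p,[1,50,99],axis=0).round(4).tolist())
for z0 in np.arange(-.04,.041,.01):
    k=p[abs(p[:,2]-z0)<.003]
    if len(k): print(z0.round(3),len(k),k[:,1].min().round(4),np.median(k[:,1]).round(4))
crop('w8',160,180,400,400,'w8c',3)
A=hpose(.16); A[2,3]+=.04; plan(A); plan(tpose(0,.06,.2),C=A)
E
```

```text
0.2194226728902077 [-0.   0.3 -0.8]
8738
[[-0.0111, 0.1334, -0.0274], [0.0001, 0.1488, 0.0064], [0.011, 0.1647, 0.0296]]
-0.03 131 0.1467 0.149
-0.02 585 0.1461 0.1486
-0.01 796 0.1318 0.1486
0.0 923 0.13 0.1483
0.01 1202 0.1342 0.1485
0.02 805 0.1452 0.1488
0.03 1217 0.1461 0.1545
N 3 row [-0.0, -0.0339, -0.0061] [0.0002, 0.0, 0.0001] | dist 0.1033 ang 0.001
tips [[0.58, 0.25, 0.25], [0.57, 0.25, 0.28], [0.56, 0.25, 0.31]]
N 13 row [-0.0308, 0.0112, -0.0099] [0.0372, 0.0255, 0.0063] | dist 0.4411 ang 0.592
tips [[0.57, 0.22, 0.31], [0.6, 0.16, 0.29], [0.62, 0.1, 0.27], [0.64, 0.04, 0.25], [0.65, -0.03, 0.23], [0.66, -0.09, 0.2], [0.66, -0.15, 0.18]]
```

View pics/w8c.png

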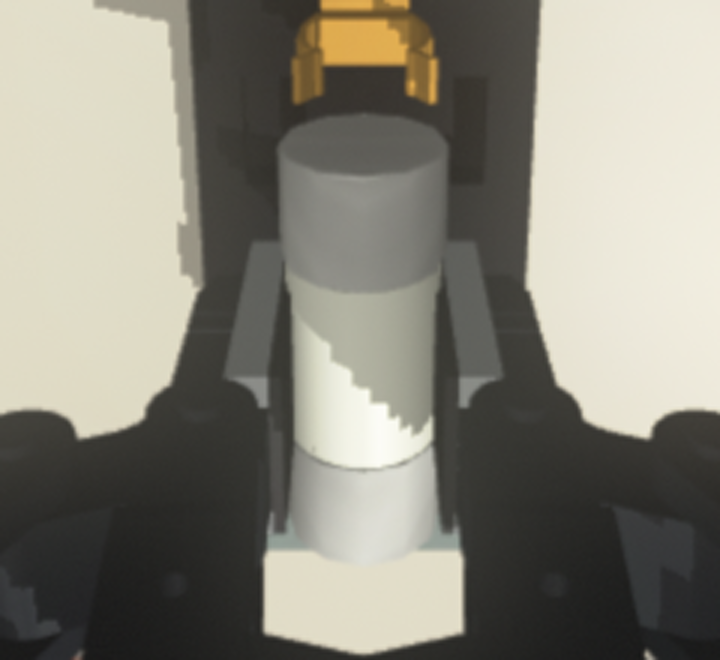

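The fuse is out and gripped squarely at mid-length. Carry it to the other half of the tray.

Call:
move_arm:
  moves:
    - [0,[0,-0.034,-0.006],[0,0,0]]
    - [0,[0,-0.034,-0.006],[0,0,0]]
    - [0,[0,-0.034,-0.006],[0,0,0]]
    - [0,[-0.031,0.011,-0.01],[0.037,0.0255,0.006]]
    - [0,[-0.031,0.011,-0.01],[0.037,0.0255,0.006]]
    - [0,[-0.031,0.011,-0.01],[0.037,0.0255,0.006]]
    - [0,[-0.031,0.011,-0.01],[0.037,0.0255,0.006]]
    - [0,[-0.031,0.011,-0.01],[0.037,0.0255,0.006]]

```text
time_s: 11.88
eef_pos: [0.5689, 0.0884, 0.4333]
eef_rot: [-0.408, 0.539, 0.597, -0.431]
wrist_force: [1.6, 1.3, -1.3]
opening: 0.215
```

Call:
move_arm:
  moves:
    - [0,[-0.031,0.011,-0.01],[0.037,0.0255,0.006]]
    - [0,[-0.031,0.011,-0.01],[0.037,0.0255,0.006]]
    - [0,[-0.031,0.011,-0.01],[0.037,0.0255,0.006]]
    - [0,[-0.031,0.011,-0.01],[0.037,0.0255,0.006]]
    - [0,[-0.031,0.011,-0.01],[0.037,0.0255,0.006]]
    - [0,[-0.031,0.011,-0.01],[0.037,0.0255,0.006]]
    - [0,[-0.031,0.011,-0.01],[0.037,0.0255,0.006]]
    - [0,[-0.031,0.011,-0.01],[0.037,0.0255,0.006]]

```text
time_s: 12.55
eef_pos: [0.6606, -0.158, 0.3546]
eef_rot: [0.531, -0.528, -0.47, 0.467]
wrist_force: [0.5, 0.2, -0.7]
opening: 0.217
```

```bash
python3 - <<'E'
from plan import *
o=get_obs(); print(o['opening'],o['eef_pos']); plan(tpose(0,.06,.2)); plan(tpose(0,.06,.036))
E
```

```text
0.21708568726285957 [ 0.66062517 -0.15804268  0.35461255]
N 1 row [0.0034, -0.0004, 0.0017] [-0.0008, -0.0007, 0.0053] | dist 0.0038 ang 0.005
tips [[0.66, -0.15, 0.18]]
N 5 row [0.0006, 0.0327, 0.0003] [-0.0002, -0.0001, 0.0011] | dist 0.1637 ang 0.005
tips [[0.66, -0.16, 0.15], [0.66, -0.16, 0.12], [0.66, -0.16, 0.08], [0.66, -0.15, 0.05], [0.66, -0.15, 0.02]]
```

Call:
move_arm:
  moves:
    - [0,[0.001,0.033,0],[0,0,0.001]]
    - [0,[0.001,0.033,0],[0,0,0.001]]
    - [0,[0.001,0.033,0],[0,0,0.001]]
    - [0,[0,0.033,0],[0,0,0.001]]
    - [0,[0,0.024,0],[0,0,0.001]]
    - [0,[0,0.008,0],[0,0,0]]
    - [0,[0,0.004,0],[0,0,0]]
    - [0,[0,0,0],[0,0,0]]

```text
time_s: 13.22
eef_pos: [0.661, -0.153, 0.1877]
eef_rot: [-0.529, 0.53, 0.469, -0.468]
wrist_force: [-0.6, 0.1, 0.1]
opening: 0.217
```

```bash
python3 - <<'E'
from plan import *
o=get_obs(); print(o['opening'],o['eef_pos'],o['wrist_force'].round(1)); W=cloud(snap('wrist','w9'))
C=cur(); L=(W-C[:3,3])@C[:3,:3]; m=(abs(L[...,0])<.003)&(abs(L[...,2]-.0)<.02)&(L[...,1]<.175)&(L[...,1]>.14)
print('fuse top z',np.percentile(W[m][:,2],[5,50,95]).round(4), 'floor',np.nanmedian(W[100:130,280:320,2]).round(4))
E
```

```text
0.21690572637631936 [ 0.66104014 -0.1529632   0.18767854] [-0.6  0.1  0.1]
fuse top z [0.0383 0.0393 0.0403] floor 0.0034
```

Call:
move_arm:
  moves:
    - [0,[0,0.004,0],[0,0,0]]
    - [0,[0,0.004,0],[0,0,0]]
    - [0,[0,0.002,0],[0,0,0]]
    - [0,[0,0,0],[0,0,0]]
    - [0,[0,0,0],[0,0,0]]

```text
time_s: 13.68
eef_pos: [0.661, -0.1529, 0.1784]
eef_rot: [-0.529, 0.53, 0.469, -0.468]
wrist_force: [0.0, 0.5, -1.1]
opening: 0.217
```

Call:
move_arm:
  moves:
    - [0.3,[0,0,0],[0,0,0]]
    - [0.4,[0,0,0],[0,0,0]]
    - [0.5,[0,0,0],[0,0,0]]
    - [0.5,[0,0,0],[0,0,0]]
    - [0.5,[0,0,0],[0,0,0]]

```text
time_s: 14.1
eef_pos: [0.6611, -0.153, 0.1783]
eef_rot: [-0.529, 0.53, 0.469, -0.468]
wrist_force: [0.2, 0.9, -0.1]
opening: 0.503
```

Call:
move_arm:
  moves:
    - [0.5,[0,-0.01,0],[0,0,0]]
    - [0.5,[0,-0.03,0],[0,0,0]]
    - [0.5,[0,-0.04,0],[0,0,0]]
    - [0.5,[0,-0.04,0],[0,0,0]]
    - [0.5,[0,-0.04,0],[0,0,0]]
    - [0.5,[0,-0.03,0.02],[0,0,0]]
    - [0.5,[0,0,0.03],[0,0,0]]
    - [0.5,[0,0,0],[0,0,0]]

```text
time_s: 14.77
eef_pos: [0.608, -0.1459, 0.3706]
eef_rot: [-0.529, 0.53, 0.469, -0.468]
wrist_force: [0.0, 0.4, -1.5]
opening: 0.504
```

```bash
python3 - <<'E'
from plan import *
t=snap('top','t9'); W=cloud(snap('wrist','w10')).reshape(-1,3)
a=cv2.imread('pics/t9.png'); b=cv2.imread('pics/w10.png'); cv2.imwrite('pics/tw.png',cv2.resize(np.hstack([a,b]),(800,300)))
c,s=np.cos(np.radians(TY)),np.sin(np.radians(TY)); Q=W[np.isfinite(W).all(1)].copy(); d=Q[:,:2]-TR; Q[:,0]=c*d[:,0]+s*d[:,1]; Q[:,1]=-s*d[:,0]+c*d[:,1]
k=Q[(abs(Q[:,0])<.09)&(abs(Q[:,1])<.12)&(Q[:,2]>.015)&(Q[:,2]<.07)]
for n,m in [('cover',k[:,1]<-.005),('fuse',k[:,1]>0.0)]:
    p=k[m]; print(n,len(p),np.percentile(p,[2,98],axis=0).round(4).tolist())
E
```

```text
cover 6482 [[-0.0434, -0.0771, 0.0194], [0.038, -0.0236, 0.0519]]
fuse 1273 [[-0.0282, 0.0516, 0.0159], [0.0282, 0.0718, 0.0258]]
```

View pics/tw.png

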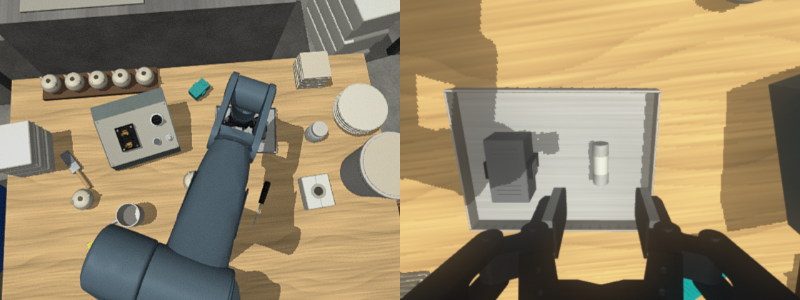

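Both parts rest in the tray: the cover at (510,165), standing on its feet, and the fuse at (599,163). The gripper is clear, and the visible loose things look unmoved. Handing in.

```bash
python3 - <<'E'
from bench import *
o=get_obs(); print(abs(o['dq']).max()); print(hand_in())
E
```

```text
0.04381700695292246
the job is handed in; nothing more can be done
None
```

I squeezed in both tabs, lifted the cover off and stood it in the parts tray. I then pulled the fuse straight out of its clips, lowered it into the other half of the tray, and handed in at about 15 s. No verdict was reported.

**Last checks**
- **Cover:** centred at about (-3, -50) mm in the tray frame. Its top is 52 mm above the bench, so it is standing on its feet.
- **Fuse:** centred at about (0, 62) mm, with its top 26 mm above the bench, so it is lying on the tray floor. I released it a few mm above the floor.
- **Gripper:** well above both parts and touching nothing.
- **Loose things:** they looked unmoved in the last top view, but pot_a was partly hidden by the arm and the jar and brush were not measured.

**What disagreed**
- While closing on the tabs, the wrist read 18 N and the arm was pushed back about 5 mm. It read 11 N while closing on the fuse. Both readings went away on lifting.
- The tab travel was inferred from the gripper opening and the cover's free release, not measured directly.
- Just before hand-in one joint speed still read 0.04 rad/s.

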